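Load the round sample jars into their holders, smallest first

ROBOT

A 7-joint arm with a two-finger parallel gripper is mounted at the origin on the work surface. World frame = base frame: x ahead of the robot, y to its left, z up, the work surface at z = 0. Lengths are in m, angles in rad, forces in N, time in s.
With the tool pointing down it reaches from about 0.425 to 0.925 m from the base axis. Payload 6.8 kg.
Tool frame: the origin (TCP) lies midway between the tips of the shut fingers; the grasp point (between the pads) lies 19 mm behind it (ctrl.tcp_to_grasp is the distance from the TCP to the grasp point, in m); z points along the fingers, y is the line along which they close (so a half turn about z gives the same grasp; the last joint's range is limited). The gripper opens to 88 mm and grips with 3 to 60 N. Pads are 20 mm wide; open, the fingers measure 115 mm over their backs; the gripper's body (75 mm by 178 mm) begins 61 mm behind the grasp point.
Start: joints at [1.186, 0.477, 0.022, 1.555, -0.011, 1.109, -0.083], TCP at [0.184, -0.649, 0.193] pointing down, gripper open.
Joint ranges: [-2.96, 2.96], [-0.34, 2.1], [-1.41, 1.46], [0.24, 2.44], [-1.37, 4.51], [0.17, 1.92], [-2.96, 2.96]. Speed limits (rad/s): [2.39, 2.39, 3.14, 3.14, 3.14, 3.14, 3.14].

INTERFACE

Orientations are given as a unit quaternion [x, y, z, w].
In Python, from bench import ctrl gives the robot as it stands.
- The arm moves only by the tool arm_command, never from a script. Its argument "motion" is a list of rows, each a list of 3 entries, a list of its own where there are three numbers: the opening, from 0 (shut) to 1 (fully open), then the shift along the world's x, y, z in shares of 1 m (1.0 is 1 m), then the turn about the world's z in a scale on which 1.0 is 90 degrees. A call has 1 to 12 rows; each row is the pose to reach, as a shift and turn from the pose commanded when the call began; what a row does not reach only later rows make up. A row lasts 1/10 s, in which the tool goes at most 50 mm and 8.59 degrees, less where a joint would pass 70% of its speed; a pose out of reach is approached as far as the arm can. Shift and turn numbers lie between -1 and 1, and a call with a number outside is refused. A call with a gripper value outside its range is refused whole. The fingers move at their own pace and stop on an object; "squeeze" is the grip in N (left out, the last holds). Time passes only in rows, so rows that repeat a pose let the fingers close. It gives the time, the measured TCP pose, the force, the opening and the grip force at its end, in the units of the state.
- ctrl.observe(): the state, without advancing time (a new reading comes with each control period).
- ctrl.read_camera(name): name is "scene" or "side" or "wrist"; returns (picture, depth): 400x640x3 uint8, red, green, blue; 400x640 float32, m along the optical axis (not along the pixel's ray), 0 where there is no reading.
- ctrl.camera_info(name): a dict with "fx", "fy", "cx", "cy" (pixels), "rvec" (rotation vector, rad) and "tvec" (3), from world to camera coordinates, as OpenCV has them. Camera axes: x right, y down, z forward; pixel columns grow to the right and rows downward; lengths in m; the calibration is good to about 2 mm. A picture is of the moment at which its call begins: read the wrist's pose just before it. camera_info takes no time and is no camera call; for the wrist camera it gives the pose at the moment of the call.
- ctrl.job_done(): hands the job in; it is judged then, once.
The state is a dict: "time_s": time; "joint_positions": joint angles; "qd": joint speeds; "joint_efforts": joint torques, N m; "ee_pos": TCP position; "orientation": TCP orientation; "ft_force": force on the tool from outside, world axes, zero at the start; "wrist_torque": the same for the moment, N m; "width": opening from 0.0 (shut) to 1.0 (fully open); "grip_force": force on a finger pad.
Only numpy, scipy, OpenCV 4.12 (cv2) and the standard library are available. Lean on these libraries where they do the work, as an engineer would, in place of code of your own. Each camera call takes 0.05 s, during which the arm holds its last target. There are 200 camera calls.

TASK

Stand each of the four round capped sample jars in the round yellow holder of its own size (smallest jar in smallest holder, and so on up to the largest), one after another from the smallest to the largest, because the analyser takes them in the order they are loaded. Set each one down upright on the bottom of its holder before letting go, do not drop it, and leave the two square bottles standing where they are.

Things in the scene. Friction and masses are not known exactly. Their poses are not given: they have to be found in the camera images.
- jar_small: the smallest of the four round sample jars: straight white plastic cylinder 28 mm in diameter with a flat blue screw cap (18 mm tall, 24 mm in diameter); 75 mm tall in all, up to 63 g, stands loose on the bench. Origin: centre of its underside; z up along its axis.
- jar_medium: the second smallest of the four round sample jars: straight white plastic cylinder 38 mm in diameter with a flat blue screw cap (18 mm tall, 34 mm in diameter); 85 mm tall in all, up to 126 g, stands loose on the bench. Origin: centre of its underside; z up along its axis.
- jar_large: the second largest of the four round sample jars: straight white plastic cylinder 50 mm in diameter with a flat blue screw cap (18 mm tall, 46 mm in diameter); 95 mm tall in all, up to 238 g, stands loose on the bench. Origin: centre of its underside; z up along its axis.
- jar_giant: the largest of the four round sample jars: straight white plastic cylinder 62 mm in diameter with a flat blue screw cap (18 mm tall, 58 mm in diameter); 105 mm tall in all, up to 392 g, stands loose on the bench. Origin: centre of its underside; z up along its axis.
- holder_small: the smallest of the four round yellow holders (open cups fixed to the bench), made for the 28 mm jar: outside 56 mm in diameter, wall 7 mm, well 42 mm in diameter, rim 24 mm above the bench, well floor 6 mm above the bench. Origin: centre of its underside, on the bench; z up.
- holder_medium: the second smallest of the four round yellow holders (open cups fixed to the bench), made for the 38 mm jar: outside 66 mm in diameter, wall 7 mm, well 52 mm in diameter, rim 24 mm above the bench, well floor 6 mm above the bench. Origin: centre of its underside, on the bench; z up.
- holder_large: the second largest of the four round yellow holders (open cups fixed to the bench), made for the 50 mm jar: outside 78 mm in diameter, wall 7 mm, well 64 mm in diameter, rim 24 mm above the bench, well floor 6 mm above the bench. Origin: centre of its underside, on the bench; z up.
- holder_giant: the largest of the four round yellow holders (open cups fixed to the bench), made for the 62 mm jar: outside 90 mm in diameter, wall 7 mm, well 76 mm in diameter, rim 24 mm above the bench, well floor 6 mm above the bench. Origin: centre of its underside, on the bench; z up.
- square_a: a square white plastic bottle with a round blue cap, not to be moved: 46 x 46 mm, shoulder at 72 mm, cap 32 mm in diameter, 90 mm tall in all, loose. Origin: centre of its underside; z up.
- square_b: a square white plastic bottle with a round blue cap, not to be moved: 46 x 46 mm, shoulder at 72 mm, cap 32 mm in diameter, 90 mm tall in all, loose. Origin: centre of its underside; z up.
Mind the look-alikes: they are no part of the job. Leave any orange or red look-alike of the jar_small alone.

How it is judged:
By the outcome, as a careful person would: the job done as asked, in the order asked, and still so for the second after the job is handed in, with the robot touching nothing.
It also fails if it takes over 106 s, if anything falls off the work surface, if the arm or the gripper's body presses on something with over 40 N, if the wrist force passes 120 N, or if a joint passes its speed limit or range.

## Working session

There is one attempt and no reset: what is moved stays moved. The work goes in short steps, Python scripts to look and compute and a tool call to move; the robot and the scene stay as the last step left them, time stands still between calls to the robot, and variables do not carry over. Pictures are saved under pics/ and viewed, at most 14 in all, crops included, and the job is handed in when it is done.

Besides the shell and the picture viewer there is one more tool, called after ">>>" as name([rows], argument=value, ...), one row to a line, values as JSON. arm_command: Moves the arm, as the interface text tells. Its arguments: {"type":"object","properties":{"motion":{"type":"array","items":{"type":"array"}},"squeeze":{"type":"number"}},"required":["motion"]}

```bash
ls; mkdir -p pics; python3 - <<'E'
from bench import ctrl
import cv2,numpy as np
s=ctrl.observe(); print({k:np.round(v,3) for k,v in s.items()}, ctrl.tcp_to_grasp)
for n in ("scene","side"):
    p,d=ctrl.read_camera(n); i=ctrl.camera_info(n); print(n,{k:np.round(v,4) for k,v in i.items()})
    cv2.imwrite(f"pics/{n}0.png",p[:,:,::-1]); np.savez(f"{n}0.npz",p=p,d=d,**i)
E
```

```text
pics
{'time_s': np.float64(0.0), 'joint_positions': array([ 1.186,  0.478,  0.022,  1.556, -0.012,  1.109, -0.083]), 'qd': array([ 0.   , -0.001, -0.   ,  0.001,  0.001,  0.   ,  0.   ]), 'joint_efforts': array([ 0.0000e+00, -5.8285e+01,  1.5350e+00, -2.7261e+01, -5.4000e-02,
        1.7000e-02,  0.0000e+00]), 'ee_pos': array([ 0.184, -0.649,  0.192]), 'orientation': array([ 0.99 ,  0.138, -0.   , -0.001]), 'ft_force': array([-0.124,  0.225, -0.022]), 'wrist_torque': array([ 0.069, -0.024, -0.037]), 'grip_force': np.float64(0.0), 'width': np.float64(1.003)} 0.0187
scene {'fx': np.float64(395.6603), 'fy': np.float64(395.6603), 'cx': np.float64(319.3832), 'cy': np.float64(197.9998), 'rvec': array([ 1.7716,  1.583 , -0.7642]), 'tvec': array([-0.0467, -0.3099,  1.584 ])}
side {'fx': np.float64(364.8929), 'fy': np.float64(364.8929), 'cx': np.float64(316.2616), 'cy': np.float64(205.4266), 'rvec': array([ 2.2866, -0.4115,  0.1859]), 'tvec': array([-0.5052,  0.1552,  0.7814])}
```

View pics/scene0.png

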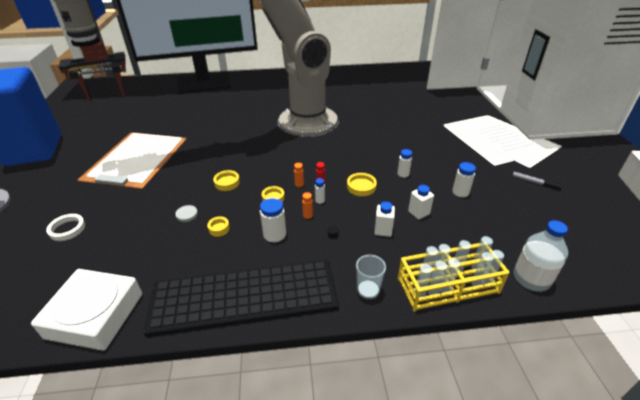

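View pics/side0.png

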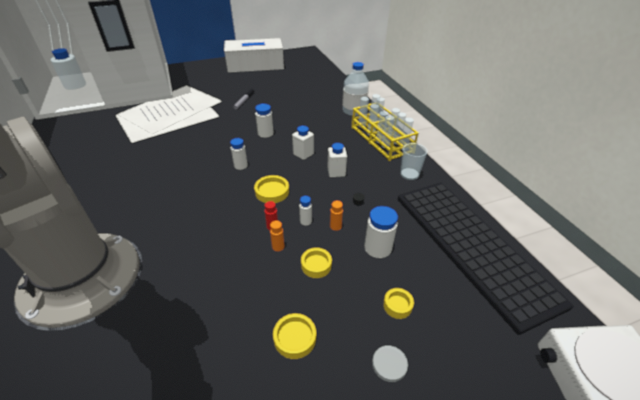

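The scene picture shows the white jars with blue caps: giant (273,220), small (320,190), medium (405,162) and large (464,180). The square bottles are at (385,218) and (422,200), and the yellow holders at (227,180), (218,226), (273,195) and (362,184). Orange and red look-alikes stand around the small jar. The side view shows the same objects. Next I'll measure the caps and rims in both views.

```bash
cat > h.py <<'E'
import numpy as np,cv2
from scipy.optimize import least_squares
def pts(p,d,i,mask):
    v,u=np.nonzero(mask&(d>0)); z=d[v,u]
    c=np.c_[(u-i['cx'])/i['fx']*z,(v-i['cy'])/i['fy']*z,z]
    R=cv2.Rodrigues(np.array(i['rvec']))[0]
    return (c-np.ravel(i['tvec']))@R, np.c_[u,v]
COL={'blue':((100,140,60),(125,255,255)),'yellow':((22,140,80),(33,255,255)),'orange':((3,150,100),(18,255,255)),'red':((172,150,60),(180,255,255))}
def find(p,d,i,col,minpx=15):
    m=cv2.inRange(cv2.cvtColor(p,cv2.COLOR_RGB2HSV),*map(np.array,COL[col]))
    if col=='yellow': m=cv2.morphologyEx(m,cv2.MORPH_CLOSE,np.ones((3,3)))
    n,l,st,ce=cv2.connectedComponentsWithStats(m)
    out=[]
    for k in range(1,n):
        if st[k,4]<minpx: continue
        P,uv=pts(p,d,i,l==k)
        if len(P)<10: continue
        out.append((ce[k],P,st[k]))
    return out
def circ(xy):
    f=lambda q:np.hypot(xy[:,0]-q[0],xy[:,1]-q[1])-q[2]
    return least_squares(f,[*xy.mean(0),.03],loss='soft_l1',f_scale=.002).x
E
python3 - <<'E'
from h import *
for n in('scene','side'):
    z=np.load(n+'0.npz'); 
    for col in COL:
        for ce,P,st in find(z['p'],z['d'],z,col):
            c=P.mean(0)
            if not(0.1<c[0]<1.2 and abs(c[1])<.8 and c[2]<.2): continue
            top=np.percentile(P[:,2],90); T=P[P[:,2]>top-.006]
            mid=(T.min(0)+T.max(0))/2; ext=np.ptp(T,axis=0)
            q=circ(T[:,:2]) if col=='yellow' else []
            print(n,col,ce.round(),st[4],'top%.3f'%top,'mid',mid.round(3),'ext',ext.round(3),'circ',np.round(q,3))
E
```

```text
scene blue [406. 153.] 96 top0.088 mid [0.403 0.278 0.085] ext [0.035 0.032 0.007] circ []
scene blue [467. 168.] 182 top0.098 mid [0.517 0.427 0.096] ext [0.045 0.046 0.008] circ []
scene blue [319. 182.] 58 top0.077 mid [ 0.506 -0.007  0.074] ext [0.028 0.021 0.006] circ []
scene blue [423. 189.] 107 top0.093 mid [0.595 0.27  0.091] ext [0.028 0.031 0.008] circ []
scene blue [271. 207.] 315 top0.107 mid [ 0.638 -0.146  0.106] ext [0.051 0.057 0.009] circ []
scene blue [386. 206.] 115 top0.092 mid [0.655 0.151 0.09 ] ext [0.032 0.029 0.008] circ []
scene blue [557. 228.] 290 top0.172 mid [0.859 0.47  0.17 ] ext [0.039 0.038 0.007] circ []
scene yellow [226. 180.] 469 top0.025 mid [ 0.388 -0.291  0.024] ext [0.079 0.075 0.01 ] circ [ 0.387 -0.291  0.035]
scene yellow [361. 184.] 613 top0.025 mid [0.457 0.128 0.024] ext [0.094 0.088 0.01 ] circ [0.458 0.128 0.041]
scene yellow [273. 192.] 261 top0.026 mid [ 0.48  -0.146  0.024] ext [0.059 0.063 0.008] circ [ 0.483 -0.146  0.03 ]
scene yellow [218. 226.] 379 top0.025 mid [ 0.601 -0.297  0.024] ext [0.054 0.054 0.009] circ [ 0.6   -0.29
[... 1634 characters left out ...]
0.459 0.128 0.023] ext [0.089 0.091 0.009] circ [0.46  0.127 0.041]
side yellow [316. 262.] 788 top0.025 mid [ 0.484 -0.147  0.024] ext [0.065 0.066 0.009] circ [ 0.484 -0.148  0.029]
side yellow [398. 303.] 757 top0.025 mid [ 0.601 -0.299  0.024] ext [0.055 0.054 0.009] circ [ 0.6   -0.299  0.024]
side yellow [294. 335.] 1611 top0.025 mid [ 0.388 -0.291  0.024] ext [0.077 0.078 0.009] circ [ 0.388 -0.293  0.035]
side orange [270. 202.] 18 top0.077 mid [0.427 0.008 0.077] ext [0.017 0.012 0.002] circ []
side orange [336. 215.] 332 top0.076 mid [ 0.571 -0.05   0.075] ext [0.021 0.024 0.008] circ []
side orange [276. 235.] 372 top0.076 mid [ 0.421 -0.064  0.074] ext [0.022 0.024 0.008] circ []
```

Both views agree to within about 2 mm, and the heights come out about 2 mm high, which the calibration tolerance covers:

| Object | Jar x, y (m) | Holder x, y (m) |
|---|---|---|
| small | (0.508, -0.007) | (0.600, -0.298) |
| medium | (0.404, 0.279) | (0.484, -0.147) |
| large | (0.518, 0.426) | (0.388, -0.292) |
| giant | (0.637, -0.146) | (0.459, 0.128) |

I'll move above the small jar with the fingers closing along y.

Units first: turns go in shares of 90 degrees. So -16 degrees is -0.1778.

>>> arm_command([
  [1,[0.236,0.249,0.02],-0.1778],
  [1,[0.236,0.249,0.02],-0.1778],
  [1,[0.236,0.249,0.02],-0.1778],
  [1,[0.236,0.249,0.02],-0.1778],
  [1,[0.236,0.249,0.02],-0.1778],
  [1,[0.236,0.249,0.02],-0.1778],
  [1,[0.236,0.249,0.02],-0.1778],
  [1,[0.324,0.642,0.02],-0.1778],
  [1,[0.324,0.642,0.02],-0.1778],
  [1,[0.324,0.642,0.02],-0.1778],
  [1,[0.324,0.642,0.02],-0.1778],
  [1,[0.324,0.642,0.02],-0.1778],
], squeeze=15)

```text
time_s: 1.3
ee_pos: [0.4749, -0.1544, 0.2127]
orientation: [1.0, -0.001, -0.0, 0.0]
ft_force: [0.2, -0.2, 0.0]
width: 1.002
grip_force: 0.0
```

>>> arm_command([
  [1,[0.033,0.147,0],0],
  [1,[0.033,0.147,0],0],
  [1,[0.033,0.147,0],0],
  [1,[0.033,0.147,0],0],
  [1,[0.033,0.147,0],0],
  [1,[0.033,0.147,0],0],
])

```text
time_s: 1.9
ee_pos: [0.5076, -0.0108, 0.2125]
orientation: [1.0, -0.002, -0.0, 0.0]
ft_force: [-1.0, -0.9, -0.0]
width: 1.001
grip_force: 0.0
```

```bash
cat > w.py <<'E'
import sys
from bench import ctrl
from h import *
i=ctrl.camera_info('wrist'); s=ctrl.observe(); p,d=ctrl.read_camera('wrist')
cv2.imwrite(f"pics/w{sys.argv[1]}.png",p[:,:,::-1])
print('tcp',np.round(s['ee_pos'],4),'f',np.round(s['ft_force'],1),s['time_s'])
for col in COL:
    for ce,P,st in find(p,d,i,col,40):
        top=np.percentile(P[:,2],90); T=P[P[:,2]>top-.006]
        print(col,ce.round(),st[4],'top%.3f'%top,'mid',((T.min(0)+T.max(0))/2).round(4),'ext',np.ptp(T,axis=0).round(3),'circ',circ(T[:,:2]).round(3) if col=='yellow' else '')
E
python3 w.py 1
```

```text
tcp [ 0.5076 -0.0108  0.2125] f [-1.  -0.9 -0. ] 1.9
blue [160.  47.] 920 top0.091 mid [0.6554 0.1505 0.0893] ext [0.029 0.032 0.008] circ 
blue [454.  64.] 3176 top0.106 mid [ 0.6363 -0.1461  0.104 ] ext [0.056 0.058 0.008] circ 
blue [ 61. 109.] 955 top0.091 mid [0.5959 0.2697 0.0893] ext [0.031 0.033 0.008] circ 
blue [316. 184.] 274 top0.076 mid [ 0.5072 -0.0078  0.0744] ext [0.023 0.021 0.007] circ 
blue [101. 262.] 675 top0.086 mid [0.4633 0.1777 0.202 ] ext [0.153 0.232 0.243] circ 
yellow [534. 104.] 2032 top0.024 mid [ 0.6003 -0.2981  0.0227] ext [0.055 0.055 0.009] circ [ 0.6   -0.297  0.024]
yellow [349. 126.] 94 top0.076 mid [ 0.5754 -0.0482  0.0752] ext [0.011 0.019 0.005] circ [167.243  68.677 180.279]
yellow [411. 189.] 1968 top0.025 mid [ 0.4836 -0.1465  0.0227] ext [0.064 0.064 0.008] circ [ 0.484 -0.146  0.029]
yellow [224. 206.] 3323 top0.025 mid [0.4667 0.1038 0.1346] ext [0.106 0.136 0.232] circ [0.459 0.127 0.041]
yellow [498. 248.] 2452 top0.024 mid [ 0.387  -0.2917  0.0224] ext [0.078 0.078 0.008] circ [ 0.388 -0.291  0.035]
yellow [243. 254.] 329 top0.273 mid [0.5141 0.0327 0.2743] ext [0.009 0.002 0.015] circ [0.514 0.082 0.049]
yellow [358. 248.] 199 top0.076 mid [ 0.4198 -0.0644  0.0755] ext [0.021 0.02  0.004] circ [ 0.42  -0.064  0.008]
yellow [482. 329.] 48 top0.344 mid [ 0.5353 -0.0562  0.3432] ext [0.006 0.001 0.003] circ [ 0.537 -0.092  0.036]
orange [347. 130.] 259 top0.075 mid [ 0.5679 -0.0502  0.0734] ext [0.017 0.022 0.007] circ 
orange [308. 233.] 583 top0.076 mid [0.426  0.004  0.0739] ext [0.021 0.021 0.008] circ 
orange [354. 233.] 494 top0.065 mid [ 0.42   -0.0641  0.0675] ext [0.024 0.023 0.016] circ 
orange [405. 248.] 363 top0.278 mid [ 0.5192 -0.0604  0.2778] ext [0.001 0.007 0.012] circ 
orange [224. 260.] 541 top0.290 mid [0.5193 0.0378 0.2903] ext [0.002 0.009 0.012] circ 
orange [542. 278.] 49 top0.328 mid [ 0.5399 -0.085   0.3263] ext [0.002 0.004 0.004] circ
```

The wrist camera agrees with the other two views to about 1 mm. I'll descend on the small jar in two stages.

>>> arm_command([
  [1,[0,0,-0.05],0],
  [1,[0,0,-0.1],0],
  [1,[0,0,-0.1],0],
  [1,[0,0,-0.1],0],
])

```text
time_s: 2.35
ee_pos: [0.5078, -0.0105, 0.1132]
orientation: [1.0, -0.002, -0.001, 0.0]
ft_force: [0.9, -0.7, 1.4]
width: 0.999
grip_force: 0.0
```

>>> arm_command([
  [1,[0,0.003,-0.03],0],
  [1,[0,0.003,-0.06],0],
  [1,[0,0.003,-0.083],0],
  [1,[0,0.003,-0.083],0],
  [0,[0,0.003,-0.083],0],
  [0,[0,0.003,-0.083],0],
  [0,[0,0.003,-0.083],0],
  [0,[0,0.003,-0.083],0],
  [0,[0,0.003,-0.083],0],
  [0,[0,0.003,-0.083],0],
  [0,[0,0.003,-0.083],0],
  [0,[0,0.003,-0.083],0],
])

```text
time_s: 3.55
ee_pos: [0.5081, -0.0064, 0.0298]
orientation: [1.0, -0.001, -0.0, 0.0]
ft_force: [1.1, -0.1, -0.1]
width: 0.315
grip_force: 0.0
```

>>> arm_command([
  [0,[0,0,0],0],
  [0,[0,0,0],0],
  [0,[0,0,0],0],
  [0,[0,0,0.01],0],
  [0,[0,0,0.02],0],
  [0,[0,0,0.02],0],
])

```text
time_s: 4.15
ee_pos: [0.5095, -0.0063, 0.0517]
orientation: [1.0, -0.001, 0.002, -0.0]
ft_force: [-0.6, -0.2, -0.1]
width: 0.267
grip_force: 15.0
```

The width of 0.267 is 23.5 mm, not the expected 28 mm, so I'm taking a look.

```bash
cat > s.py <<'E'
import sys
from bench import ctrl
from h import *
t=sys.argv[1]; u,v=int(sys.argv[2]),int(sys.argv[3])
out=[]
for n in ('side','wrist'):
    p,d=ctrl.read_camera(n); i=ctrl.camera_info(n)
    if n=='side': out.append(cv2.resize(p[v-60:v+60,u-48:u+48],None,fx=3.3333,fy=3.3333,interpolation=2))
    else: out.append(p[:, 160:560])
o=np.hstack([cv2.resize(x,(int(x.shape[1]*400/x.shape[0]),400)) for x in out])
cv2.imwrite(f'pics/{t}.png',o[:,:,::-1])
print({k:np.round(v,3) for k,v in ctrl.observe().items() if k in('ee_pos','ft_force','width','grip_force')})
E
python3 s.py a1 305 200
```

```text
{'ee_pos': array([ 0.509, -0.006,  0.051]), 'ft_force': array([-0.014, -0.272, -0.487]), 'grip_force': np.float64(14.979), 'width': np.float64(0.268)}
```

View pics/a1.png

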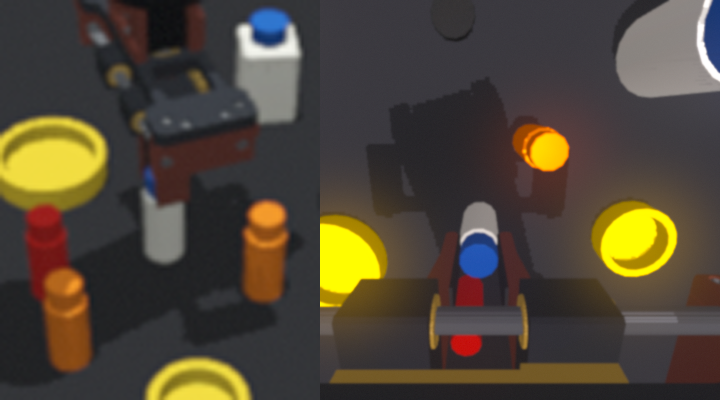

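```bash
python3 w.py 2 | egrep 'tcp|blue'
```

```text
tcp [ 0.5086 -0.0064  0.0505] f [-0.  -0.3 -0.5] 4.25
blue [19.  7.] 590 top0.088 mid [0.6431 0.1446 0.0868] ext [0.006 0.013 0.01 ] circ 
blue [595.  38.] 6984 top0.106 mid [ 0.6233 -0.1354  0.1038] ext [0.032 0.038 0.008] circ 
blue [319. 256.] 1390 top0.097 mid [ 0.5079 -0.0071  0.0947] ext [0.023 0.024 0.008] circ
```

The cap top rose from 0.076 to 0.097, so the jar is held upright and has been lifted 21 mm. I'll carry it to the small holder.

>>> arm_command([
  [0,[0,0,0.035],0],
  [0,[0,0,0.07],0],
  [0,[0,0,0.1],0],
  [0,[0.012,-0.04,0.1],0],
  [0,[0.024,-0.08,0.1],0],
  [0,[0.036,-0.12,0.1],0],
  [0,[0.05,-0.16,0.1],0],
  [0,[0.062,-0.2,0.1],0],
  [0,[0.075,-0.24,0.1],0],
  [0,[0.087,-0.275,0.1],0],
  [0,[0.0915,-0.291,0.1],0],
  [0,[0.0915,-0.291,0.1],0],
], squeeze=20)

```text
time_s: 5.5
ee_pos: [0.5989, -0.2998, 0.149]
orientation: [1.0, -0.003, -0.001, 0.0]
ft_force: [0.1, 0.5, -0.4]
width: 0.266
grip_force: 20.0
```

```bash
python3 w.py 3 | egrep 'tcp|blue'
```

```text
tcp [ 0.5989 -0.2998  0.149 ] f [ 0.1  0.5 -0.4] 5.5
blue [115. 163.] 171 top0.106 mid [ 0.6399 -0.1316  0.1053] ext [0.049 0.028 0.004] circ 
blue [168. 159.] 480 top0.105 mid [ 0.6397 -0.1632  0.1029] ext [0.049 0.025 0.007] circ 
blue [147. 200.] 71 top0.106 mid [ 0.611  -0.1463  0.1053] ext [0.007 0.033 0.004] circ 
blue [318. 259.] 1143 top0.195 mid [ 0.5986 -0.3002  0.1931] ext [0.023 0.023 0.007] circ
```

>>> arm_command([
  [0,[0.001,0.002,-0.04],0],
  [0,[0.001,0.002,-0.075],0],
  [0,[0.001,0.002,-0.095],0],
  [0,[0.001,0.002,-0.105],0],
  [0,[0.001,0.002,-0.109],0],
  [0,[0.001,0.002,-0.109],0],
  [0,[0.001,0.002,-0.109],0],
])

```text
time_s: 6.25
ee_pos: [0.6015, -0.2951, 0.0422]
orientation: [1.0, -0.001, 0.001, 0.0]
ft_force: [-0.1, 0.3, -0.2]
width: 0.263
grip_force: 19.9
```

>>> arm_command([
  [0,[0,0,-0.002],0],
  [0,[0,0,-0.003],0],
  [0,[0,0,-0.004],0],
  [0,[0,0,-0.004],0],
  [0,[0,0,-0.004],0],
])

```text
time_s: 6.75
ee_pos: [0.6006, -0.2954, 0.0369]
orientation: [1.0, -0.001, 0.0, 0.0]
ft_force: [-0.8, -0.2, -0.5]
width: 0.263
grip_force: 19.9
```

>>> arm_command([
  [0,[0,0,-0.001],0],
  [0,[0,0,-0.001],0],
  [0,[0,0,-0.002],0],
  [0,[0,0,-0.002],0],
  [0,[0,0,-0.002],0],
])

```text
time_s: 7.25
ee_pos: [0.6012, -0.2955, 0.0357]
orientation: [1.0, -0.001, 0.001, 0.0]
ft_force: [-0.7, 0.2, 5.0]
width: 0.265
grip_force: 20.0
```

It has touched the floor with 5 N. I'll release and rise.

>>> arm_command([
  [0.35,[0,0,0],0],
  [0.5,[0,0,0],0],
  [0.8,[0,0,0],0],
  [0.8,[0,0,0],0],
  [0.8,[0,0,0],0],
  [0.8,[0,0,0.02],0],
  [0.8,[0,0,0.06],0],
  [0.8,[0,0,0.11],0],
  [1,[0,0,0.16],0],
  [1,[0,0,0.16],0],
])

```text
time_s: 8.25
ee_pos: [0.605, -0.297, 0.2034]
orientation: [1.0, -0.001, 0.006, 0.003]
ft_force: [0.4, 0.3, 0.2]
width: 0.946
grip_force: 0.0
```

```bash
python3 w.py 4 | egrep 'tcp|blue|yellow.*0.02'
```

```text
tcp [ 0.605  -0.297   0.2034] f [0.4 0.3 0.2] 8.25
blue [161. 171.] 232 top0.106 mid [ 0.6357 -0.1391  0.1054] ext [0.056 0.042 0.004] circ 
blue [197. 157.] 250 top0.105 mid [ 0.6402 -0.1606  0.1033] ext [0.047 0.03  0.008] circ 
blue [316. 192.] 178 top0.082 mid [ 0.5998 -0.296   0.0806] ext [0.023 0.015 0.005] circ 
yellow [319. 175.] 805 top0.025 mid [ 0.6021 -0.2986  0.0228] ext [0.051 0.054 0.007] circ [ 0.6   -0.299  0.025]
yellow [135. 211.] 45 top0.060 mid [ 0.5691 -0.0587  0.0586] ext [0.021 0.009 0.006] circ [ -7.705 -67.668  68.112]
yellow [117. 215.] 264 top0.077 mid [ 0.5701 -0.0503  0.0759] ext [0.022 0.023 0.004] circ [ 0.57  -0.051  0.008]
yellow [213. 250.] 1023 top0.025 mid [ 0.537  -0.1817  0.1501] ext [0.159 0.133 0.262] circ [ 0.483 -0.15   0.031]
yellow [ 43. 268.] 3067 top0.025 mid [ 0.5257 -0.0227  0.1738] ext [0.224 0.392 0.31 ] circ [0.459 0.125 0.041]
yellow [315. 296.] 984 top0.025 mid [ 0.5154 -0.2926  0.1735] ext [0.235 0.074 0.309] circ [ 0.523 -0.293  0.108]
```

The small jar stands in its holder with its top at 0.082 (76 + 6 mm). Next is the medium jar.

>>> arm_command([
  [1,[-0.1,0.29,0],0],
  [1,[-0.1,0.29,0],0],
  [1,[-0.1,0.29,0],0],
  [1,[-0.1,0.29,0],0],
  [1,[-0.1,0.29,0],0],
  [1,[-0.1,0.29,0],0],
  [1,[-0.197,0.5745,0],0],
  [1,[-0.197,0.5745,0],0],
  [1,[-0.197,0.5745,0],0],
  [1,[-0.197,0.5745,0],0],
  [1,[-0.197,0.5745,0],0],
  [1,[-0.197,0.5745,0],0],
])

```text
time_s: 9.5
ee_pos: [0.4043, 0.2732, 0.1937]
orientation: [1.0, -0.001, -0.001, 0.001]
ft_force: [0.7, 0.1, 0.1]
width: 0.998
grip_force: 0.0
```

>>> arm_command([
  [1,[0,0,0],0],
  [1,[0,0,0],0],
])

```text
time_s: 9.7
ee_pos: [0.4047, 0.2727, 0.1936]
orientation: [1.0, 0.0, -0.001, 0.001]
ft_force: [1.1, -0.6, -0.2]
width: 1.003
grip_force: 0.0
```

```bash
python3 w.py 5 | egrep 'tcp|blue'
```

```text
tcp [0.4047 0.2727 0.1936] f [ 1.1 -0.6 -0.2] 9.7
blue [320.   4.] 234 top0.091 mid [0.5835 0.2708 0.0886] ext [0.007 0.024 0.007] circ 
blue [161.  81.] 2138 top0.096 mid [0.5175 0.4266 0.0943] ext [0.044 0.046 0.008] circ 
blue [313. 191.] 703 top0.086 mid [0.4033 0.2776 0.084 ] ext [0.033 0.033 0.007] circ
```

>>> arm_command([
  [1,[-0.001,0.005,0],0],
  [1,[-0.001,0.005,-0.04],0],
  [1,[-0.001,0.005,-0.09],0],
  [1,[-0.001,0.005,-0.13],0],
  [1,[-0.001,0.005,-0.159],0],
  [1,[-0.001,0.005,-0.159],0],
  [0,[-0.001,0.005,-0.159],0],
  [0,[-0.001,0.005,-0.159],0],
  [0,[-0.001,0.005,-0.159],0],
  [0,[-0.001,0.005,-0.159],0],
  [0,[-0.001,0.005,-0.159],0],
  [0,[-0.001,0.005,-0.159],0],
], squeeze=25)

```text
time_s: 10.95
ee_pos: [0.4052, 0.2773, 0.0363]
orientation: [1.0, -0.001, 0.0, -0.0]
ft_force: [-0.1, -0.4, -0.2]
width: 0.488
grip_force: 0.0
```

>>> arm_command([
  [0,[0,0,0],0],
  [0,[0,0,0],0],
  [0,[0,0,0],0],
  [0,[0,0,0],0],
  [0,[0,0,0],0],
  [0,[0,0,0.02],0],
  [0,[0,0,0.05],0],
  [0,[0,0,0.085],0],
  [0,[0,0,0.115],0],
  [0,[0,0,0.115],0],
  [0,[0,0,0.115],0],
])

```text
time_s: 12.05
ee_pos: [0.405, 0.2769, 0.1507]
orientation: [1.0, -0.001, 0.0, 0.0]
ft_force: [0.5, 0.1, -1.0]
width: 0.378
grip_force: 54.6
```

```bash
python3 w.py 6 | egrep 'tcp|blue'
```

```text
tcp [0.405  0.2769 0.1507] f [ 0.5  0.1 -1. ] 12.05
blue [139.  77.] 3021 top0.096 mid [0.5171 0.4262 0.0942] ext [0.045 0.046 0.008] circ 
blue [318. 260.] 2685 top0.200 mid [0.4035 0.2763 0.198 ] ext [0.034 0.034 0.007] circ
```

>>> arm_command([
  [0,[0.01,-0.03,0],0],
  [0,[0.025,-0.07,0],0],
  [0,[0.04,-0.11,0],0],
  [0,[0.055,-0.15,0],0],
  [0,[0.065,-0.19,0],0],
  [0,[0.07,-0.235,0],0],
  [0,[0.075,-0.28,0],0],
  [0,[0.08,-0.325,0],0],
  [0,[0.08,-0.37,0],0],
  [0,[0.08,-0.405,0],0],
  [0,[0.08,-0.423,0],0],
  [0,[0.08,-0.423,0],0],
])

```text
time_s: 13.3
ee_pos: [0.4832, -0.1488, 0.1488]
orientation: [1.0, -0.004, -0.002, 0.0]
ft_force: [-0.6, 1.7, -1.3]
width: 0.382
grip_force: 54.6
```

```bash
python3 w.py 7 | egrep 'tcp|blue'
```

```text
tcp [ 0.4832 -0.1488  0.1488] f [-0.6  1.7 -1.3] 13.3
blue [313.  25.] 3809 top0.106 mid [ 0.6262 -0.1461  0.1041] ext [0.039 0.057 0.007] circ 
blue [489.  71.] 705 top0.082 mid [ 0.5996 -0.2969  0.0801] ext [0.023 0.024 0.007] circ 
blue [318. 260.] 2597 top0.198 mid [ 0.4819 -0.1494  0.1964] ext [0.033 0.033 0.008] circ
```

>>> arm_command([
  [0,[0.001,0.001,-0.03],0],
  [0,[0.001,0.001,-0.065],0],
  [0,[0.001,0.001,-0.09],0],
  [0,[0.001,0.001,-0.1],0],
  [0,[0.001,0.001,-0.104],0],
  [0,[0.001,0.001,-0.104],0],
  [0,[0.001,0.001,-0.104],0],
])

```text
time_s: 14.05
ee_pos: [0.4869, -0.1446, 0.0479]
orientation: [1.0, -0.001, 0.001, 0.0]
ft_force: [1.1, -0.2, -1.8]
width: 0.381
grip_force: 54.7
```

>>> arm_command([
  [0,[0,0,-0.002],0],
  [0,[0,0,-0.002],0],
  [0,[0,0,-0.003],0],
  [0,[0,0,-0.003],0],
])

```text
time_s: 14.45
ee_pos: [0.486, -0.1449, 0.044]
orientation: [1.0, -0.001, 0.0, 0.0]
ft_force: [-0.7, 0.5, -2.1]
width: 0.383
grip_force: 54.7
```

>>> arm_command([
  [0,[0,0,-0.001],0],
  [0,[0,0,-0.002],0],
  [0,[0,0,-0.003],0],
  [0,[0,0,-0.003],0],
  [0,[0,0,-0.003],0],
])

```text
time_s: 14.95
ee_pos: [0.4867, -0.1449, 0.0425]
orientation: [1.0, -0.001, 0.001, 0.0]
ft_force: [-4.2, 0.9, 16.7]
width: 0.38
grip_force: 55.0
```

>>> arm_command([
  [0,[0,0,0.0005],0],
  [0.45,[0,0,0.001],0],
  [0.6,[0,0,0.001],0],
  [0.9,[0,0,0.001],0],
  [0.9,[0,0,0.001],0],
  [0.9,[0,0,0.001],0],
  [0.9,[0,0,0.02],0],
  [0.9,[0,0,0.06],0],
  [1,[0,0,0.11],0],
  [1,[0,0,0.155],0],
  [1,[0,0,0.155],0],
  [1,[0,0,0.155],0],
])

```text
time_s: 16.15
ee_pos: [0.4865, -0.145, 0.1967]
orientation: [1.0, -0.001, 0.001, 0.0]
ft_force: [0.9, 0.2, -0.1]
width: 0.999
grip_force: 0.0
```

```bash
python3 w.py 8 | egrep 'tcp|blue'
```

```text
tcp [ 0.4865 -0.145   0.1967] f [ 0.9  0.2 -0.1] 16.15
blue [15. 22.] 1015 top0.091 mid [0.6553 0.1457 0.0892] ext [0.03  0.023 0.008] circ 
blue [319.  35.] 3595 top0.106 mid [ 0.6356 -0.1464  0.1053] ext [0.057 0.057 0.006] circ 
blue [465.  82.] 482 top0.082 mid [ 0.5994 -0.2972  0.0803] ext [0.023 0.023 0.007] circ 
blue [318. 193.] 649 top0.092 mid [ 0.4841 -0.1452  0.0907] ext [0.032 0.029 0.005] circ
```

The medium jar is seated. Next is the large jar.

>>> arm_command([
  [1,[0.02,0.25,0],0],
  [1,[0.02,0.25,0],0],
  [1,[0.02,0.25,0],0],
  [1,[0.02,0.25,0],0],
  [1,[0.02,0.25,0],0],
  [1,[0.031,0.571,0],0],
  [1,[0.031,0.571,0],0],
  [1,[0.031,0.571,0],0],
  [1,[0.031,0.571,0],0],
  [1,[0.031,0.571,0],0],
  [1,[0.031,0.571,0],0],
  [1,[0.031,0.571,0],0],
])

```text
time_s: 17.4
ee_pos: [0.5138, 0.431, 0.1929]
orientation: [1.0, 0.002, -0.002, -0.0]
ft_force: [-0.5, 0.3, 0.1]
width: 1.001
grip_force: 0.0
```

>>> arm_command([
  [1,[0,0,0],0],
  [1,[0,0,0],0],
  [1,[0,0,0],0],
])

```text
time_s: 17.7
ee_pos: [0.5173, 0.4239, 0.1945]
orientation: [1.0, -0.002, -0.001, 0.001]
ft_force: [0.2, -0.1, 0.4]
width: 1.001
grip_force: 0.0
```

```bash
python3 w.py 9 | egrep 'tcp|blue'
```

```text
tcp [0.5173 0.4239 0.1945] f [ 0.2 -0.1  0.4] 17.7
blue [610.  49.] 94 top0.091 mid [0.656  0.1455 0.0899] ext [0.031 0.021 0.003] circ 
blue [582.  52.] 237 top0.090 mid [0.655  0.1612 0.0876] ext [0.026 0.014 0.008] circ 
blue [452. 116.] 113 top0.090 mid [0.597  0.2818 0.0876] ext [0.026 0.009 0.007] circ 
blue [317. 188.] 932 top0.096 mid [0.5179 0.4269 0.0941] ext [0.044 0.044 0.007] circ
```

>>> arm_command([
  [1,[0,0.003,0],0],
  [1,[0,0.003,-0.04],0],
  [1,[0,0.003,-0.085],0],
  [1,[0,0.003,-0.125],0],
  [1,[0,0.003,-0.154],0],
  [1,[0,0.003,-0.154],0],
  [0,[0,0.003,-0.154],0],
  [0,[0,0.003,-0.154],0],
  [0,[0,0.003,-0.154],0],
  [0,[0,0.003,-0.154],0],
  [0,[0,0.003,-0.154],0],
  [0,[0,0.003,-0.154],0],
], squeeze=30)

```text
time_s: 18.95
ee_pos: [0.5175, 0.4291, 0.0427]
orientation: [1.0, -0.001, 0.001, -0.0]
ft_force: [-0.2, -1.3, 3.6]
width: 0.555
grip_force: 30.0
```

>>> arm_command([
  [0,[0,0,0],0],
  [0,[0,0,0],0],
  [0,[0,0,0],0],
  [0,[0,0,0],0],
  [0,[0,0,0.02],0],
  [0,[0,0,0.05],0],
  [0,[0,0,0.085],0],
  [0,[0,0,0.12],0],
  [0,[0,0,0.12],0],
  [0,[0,0,0.12],0],
])

```text
time_s: 19.95
ee_pos: [0.5168, 0.4292, 0.1618]
orientation: [1.0, -0.001, 0.0, -0.0]
ft_force: [-0.8, 0.0, -2.3]
width: 0.553
grip_force: 30.0
```

```bash
python3 w.py 10 | egrep 'tcp|blue'
```

```text
tcp [0.5168 0.4292 0.1618] f [-0.8  0.  -2.3] 19.95
blue [626.  40.] 176 top0.090 mid [0.6551 0.1617 0.0872] ext [0.026 0.011 0.007] circ 
blue [318. 261.] 4869 top0.216 mid [0.5176 0.4294 0.2134] ext [0.045 0.046 0.007] circ
```

>>> arm_command([
  [0,[0,-0.025,0],0],
  [0,[0,-0.065,0],0],
  [0,[0,-0.11,0],0],
  [0,[0,-0.155,0],0],
  [0,[0,-0.2,0],0],
  [0,[0,-0.245,0],0],
  [0,[0,-0.29,0],0],
  [0,[-0.005,-0.335,0],0],
  [0,[-0.015,-0.375,0],0],
  [0,[-0.025,-0.415,0],0],
  [0,[-0.035,-0.455,0],0],
  [0,[-0.045,-0.49,0],0],
])

```text
time_s: 21.2
ee_pos: [0.4697, -0.063, 0.1601]
orientation: [1.0, -0.002, -0.002, -0.0]
ft_force: [-0.2, -0.0, -2.6]
width: 0.552
grip_force: 30.0
```

>>> arm_command([
  [0,[-0.012,-0.035,0],0],
  [0,[-0.026,-0.075,0],0],
  [0,[-0.04,-0.115,0],0],
  [0,[-0.055,-0.155,0],0],
  [0,[-0.07,-0.195,0],0],
  [0,[-0.08,-0.222,0],0],
  [0,[-0.084,-0.231,0],0],
  [0,[-0.084,-0.231,0],0],
  [0,[-0.084,-0.231,0],0],
])

```text
time_s: 22.1
ee_pos: [0.3881, -0.2901, 0.161]
orientation: [1.0, -0.001, -0.001, -0.001]
ft_force: [0.3, -0.7, -2.0]
width: 0.551
grip_force: 30.0
```

```bash
python3 w.py 11 | egrep 'tcp|blue'
```

```text
tcp [ 0.3881 -0.2901  0.161 ] f [ 0.3 -0.7 -2. ] 22.1
blue [158.  98.] 1373 top0.092 mid [ 0.4838 -0.1455  0.0901] ext [0.033 0.034 0.007] circ 
blue [317. 261.] 4914 top0.215 mid [ 0.3886 -0.2898  0.2127] ext [0.046 0.046 0.007] circ
```

>>> arm_command([
  [0,[0,-0.001,-0.03],0],
  [0,[0,-0.001,-0.065],0],
  [0,[0,-0.001,-0.09],0],
  [0,[0,-0.001,-0.105],0],
  [0,[0,-0.001,-0.109],0],
  [0,[0,-0.001,-0.109],0],
  [0,[0,-0.001,-0.109],0],
])

```text
time_s: 22.85
ee_pos: [0.389, -0.2926, 0.0537]
orientation: [1.0, -0.001, 0.001, 0.0]
ft_force: [-0.4, 0.4, -2.0]
width: 0.551
grip_force: 30.0
```

>>> arm_command([
  [0,[0,0,-0.002],0],
  [0,[0,0,-0.002],0],
  [0,[0,0,-0.003],0],
  [0,[0,0,-0.003],0],
])

```text
time_s: 23.25
ee_pos: [0.388, -0.2929, 0.05]
orientation: [1.0, -0.001, 0.0, 0.0]
ft_force: [-0.1, 0.3, -3.0]
width: 0.55
grip_force: 30.0
```

>>> arm_command([
  [0,[0,0,-0.001],0],
  [0,[0,0,-0.001],0],
  [0,[0,0,-0.002],0],
  [0,[0,0,-0.002],0],
  [0,[0,0,-0.002],0],
])

```text
time_s: 23.75
ee_pos: [0.3885, -0.293, 0.0485]
orientation: [1.0, -0.001, 0.0, 0.0]
ft_force: [-0.7, 0.3, 5.1]
width: 0.55
grip_force: 30.0
```

>>> arm_command([
  [0.6,[0,0,0],0],
  [0.75,[0,0,0],0],
  [1,[0,0,0],0],
  [1,[0,0,0],0],
  [1,[0,0,0],0],
  [1,[0,0,0],0],
  [1,[0,0,0.02],0],
  [1,[0,0,0.06],0],
  [1,[0,0,0.11],0],
  [1,[0,0,0.16],0],
  [1,[0,0,0.16],0],
  [1,[0,0,0.16],0],
])

```text
time_s: 24.95
ee_pos: [0.3885, -0.2932, 0.2088]
orientation: [1.0, -0.001, 0.001, 0.001]
ft_force: [0.2, -0.0, -0.7]
width: 0.996
grip_force: 0.0
```

```bash
python3 w.py 12 | egrep 'tcp|blue'
```

```text
tcp [ 0.3885 -0.2932  0.2088] f [ 0.2 -0.  -0.7] 24.95
blue [178. 102.] 932 top0.092 mid [ 0.4834 -0.1463  0.0902] ext [0.032 0.034 0.008] circ 
blue [320. 191.] 1232 top0.102 mid [ 0.3887 -0.2958  0.1   ] ext [0.044 0.043 0.007] circ
```

The large jar is seated. Next is the giant.

>>> arm_command([
  [1,[0.248,0.147,0],0],
  [1,[0.248,0.147,0],0],
  [1,[0.248,0.147,0],0],
  [1,[0.248,0.147,0],0],
  [1,[0.248,0.147,0],0],
  [1,[0.248,0.147,0],0],
  [1,[0.248,0.147,0],0],
  [1,[0.248,0.147,0],0],
  [1,[0.248,0.147,0],0],
])

```text
time_s: 25.9
ee_pos: [0.6342, -0.1471, 0.2062]
orientation: [1.0, -0.002, -0.002, 0.0]
ft_force: [0.1, 0.3, 0.6]
width: 1.001
grip_force: 0.0
```

```bash
python3 w.py 13 | egrep 'tcp|blue'
```

```text
tcp [ 0.6342 -0.1471  0.2062] f [0.1 0.3 0.6] 25.9
blue [ 70. 167.] 235 top0.090 mid [0.6578 0.1403 0.0875] ext [0.026 0.014 0.008] circ 
blue [316. 189.] 1959 top0.106 mid [ 0.6363 -0.1468  0.1041] ext [0.057 0.057 0.008] circ 
blue [317. 295.] 455 top0.092 mid [ 0.4871 -0.1453  0.09  ] ext [0.028 0.032 0.007] circ 
blue [416. 351.] 202 top0.101 mid [ 0.499  -0.2496  0.2041] ext [0.249 0.113 0.217] circ
```

>>> arm_command([
  [1,[0.001,0,-0.04],0],
  [1,[0.001,0,-0.075],0],
  [1,[0.001,0,-0.075],0],
  [1,[0.001,0,-0.075],0],
])

```text
time_s: 26.35
ee_pos: [0.6362, -0.1468, 0.1333]
orientation: [1.0, -0.002, -0.0, 0.0]
ft_force: [1.3, -0.1, 0.9]
width: 1.001
grip_force: 0.0
```

>>> arm_command([
  [1,[0,0,-0.03],0],
  [1,[0,0,-0.06],0],
  [1,[0,0,-0.087],0],
  [1,[0,0,-0.087],0],
  [1,[0,0,-0.087],0],
  [0,[0,0,-0.087],0],
  [0,[0,0,-0.087],0],
  [0,[0,0,-0.087],0],
  [0,[0,0,-0.087],0],
  [0,[0,0,-0.087],0],
  [0,[0,0,-0.087],0],
  [0,[0,0,-0.087],0],
], squeeze=35)

```text
time_s: 27.55
ee_pos: [0.6375, -0.146, 0.0467]
orientation: [1.0, -0.001, 0.001, 0.0]
ft_force: [-0.1, -0.3, 5.5]
width: 0.689
grip_force: 35.0
```

>>> arm_command([
  [0,[0,0,0],0],
  [0,[0,0,0],0],
  [0,[0,0,0],0],
  [0,[0,0,0.02],0],
  [0,[0,0,0.05],0],
  [0,[0,0,0.085],0],
  [0,[0,0,0.12],0],
  [0,[0,0,0.12],0],
  [0,[0,0,0.12],0],
])

```text
time_s: 28.45
ee_pos: [0.6367, -0.1458, 0.1656]
orientation: [1.0, -0.001, -0.0, 0.0]
ft_force: [0.3, 0.2, -3.3]
width: 0.691
grip_force: 35.0
```

```bash
python3 w.py 14 | egrep 'tcp|blue'
```

```text
tcp [ 0.6367 -0.1458  0.1656] f [ 0.3  0.2 -3.3] 28.45
blue [ 38. 177.] 384 top0.090 mid [0.6556 0.143  0.0876] ext [0.03  0.018 0.008] circ 
blue [318. 265.] 7524 top0.225 mid [ 0.6397 -0.1464  0.2539] ext [0.052 0.057 0.07 ] circ
```

>>> arm_command([
  [0,[-0.015,0.02,0],0],
  [0,[-0.037,0.055,0],0],
  [0,[-0.06,0.09,0],0],
  [0,[-0.082,0.125,0],0],
  [0,[-0.105,0.16,0],0],
  [0,[-0.127,0.195,0],0],
  [0,[-0.15,0.23,0],0],
  [0,[-0.168,0.257,0],0],
  [0,[-0.178,0.273,0],0],
  [0,[-0.178,0.273,0],0],
  [0,[-0.178,0.273,0],0],
])

```text
time_s: 29.6
ee_pos: [0.4582, 0.1265, 0.1646]
orientation: [1.0, -0.001, -0.001, 0.001]
ft_force: [0.2, -0.7, -3.1]
width: 0.698
grip_force: 35.0
```

```bash
python3 w.py 15 | egrep 'tcp|blue'
```

```text
tcp [0.4582 0.1265 0.1646] f [ 0.2 -0.7 -3.1] 29.6
blue [169.  53.] 209 top0.090 mid [0.5936 0.2606 0.0876] ext [0.025 0.013 0.008] circ 
blue [592. 170.] 184 top0.091 mid [ 0.4842 -0.1445  0.0891] ext [0.033 0.033 0.007] circ 
blue [318. 266.] 7428 top0.224 mid [0.4618 0.126  0.2531] ext [0.052 0.057 0.07 ] circ
```

>>> arm_command([
  [0,[0,0.001,-0.03],0],
  [0,[0,0.001,-0.065],0],
  [0,[0,0.001,-0.09],0],
  [0,[0,0.001,-0.104],0],
  [0,[0,0.001,-0.108],0],
  [0,[0,0.001,-0.108],0],
  [0,[0,0.001,-0.108],0],
])

```text
time_s: 30.35
ee_pos: [0.4598, 0.1279, 0.0584]
orientation: [1.0, -0.002, 0.0, -0.0]
ft_force: [-0.3, 0.2, -1.5]
width: 0.688
grip_force: 35.0
```

>>> arm_command([
  [0,[0,0,-0.002],0],
  [0,[0,0,-0.002],0],
  [0,[0,0,-0.003],0],
  [0,[0,0,-0.003],0],
])

```text
time_s: 30.75
ee_pos: [0.459, 0.1282, 0.055]
orientation: [1.0, -0.001, 0.0, -0.0]
ft_force: [-0.3, -0.5, -2.0]
width: 0.693
grip_force: 35.0
```

>>> arm_command([
  [0,[0,0,-0.001],0],
  [0,[0,0,-0.002],0],
  [0,[0,0,-0.003],0],
  [0,[0,0,-0.003],0],
  [0,[0,0,-0.003],0],
])

```text
time_s: 31.25
ee_pos: [0.4592, 0.1282, 0.0527]
orientation: [1.0, -0.001, 0.0, 0.0]
ft_force: [-2.4, -1.0, 9.0]
width: 0.695
grip_force: 35.0
```

It has touched the floor. I'll release, rise and check everything.

>>> arm_command([
  [0.75,[0,0,0],0],
  [0.85,[0,0,0],0],
  [1,[0,0,0],0],
  [1,[0,0,0],0],
  [1,[0,0,0],0],
  [1,[0,0,0],0],
  [1,[0,0,0.02],0],
  [1,[0,0,0.06],0],
  [1,[0,0,0.11],0],
  [1,[0,0,0.16],0],
  [1,[0,0,0.2],0],
  [1,[0,0,0.2],0],
])

```text
time_s: 32.45
ee_pos: [0.4622, 0.1296, 0.2576]
orientation: [1.0, -0.001, 0.005, -0.001]
ft_force: [0.3, -0.1, -1.1]
width: 1.007
grip_force: 0.0
```

```bash
python3 w.py 16 | egrep 'tcp|blue'; python3 - <<'E'
from bench import ctrl
from h import *
p,d=ctrl.read_camera('side'); cv2.imwrite('pics/end.png',p[:,:,::-1]); i=ctrl.camera_info('side')
for ce,P,st in find(p,d,i,'blue'):
    top=np.percentile(P[:,2],90);T=P[P[:,2]>top-.006]; print(ce.round(),top.round(3),((T.min(0)+T.max(0))/2).round(3))
E
```

```text
tcp [0.4622 0.1296 0.2576] f [ 0.3 -0.1 -1.1] 32.45
blue [299.  14.] 583 top0.091 mid [0.654  0.1512 0.0893] ext [0.028 0.027 0.006] circ 
blue [202.  71.] 551 top0.091 mid [0.5959 0.2691 0.0895] ext [0.028 0.03  0.008] circ 
blue [528. 163.] 571 top0.092 mid [ 0.484  -0.1451  0.0897] ext [0.032 0.035 0.007] circ 
blue [320. 187.] 1524 top0.112 mid [0.4574 0.1269 0.1106] ext [0.057 0.055 0.006] circ 
blue [622. 232.] 1042 top0.102 mid [ 0.3889 -0.2922  0.0996] ext [0.045 0.042 0.007] circ 
[193.  28.] 0.1 [0.442 1.677 0.117]
[60. 53.] 0.152 [-0.095  0.992  0.15 ]
[358.  65.] 0.172 [0.859 0.466 0.17 ]
[302. 129.] 0.092 [0.598 0.269 0.09 ]
[337. 147.] 0.092 [0.659 0.151 0.09 ]
[268. 161.] 0.113 [0.459 0.128 0.111]
[316. 239.] 0.093 [ 0.485 -0.145  0.091]
[403. 283.] 0.083 [ 0.601 -0.297  0.081]
[294. 312.] 0.103 [ 0.389 -0.294  0.101]
```

View pics/end.png

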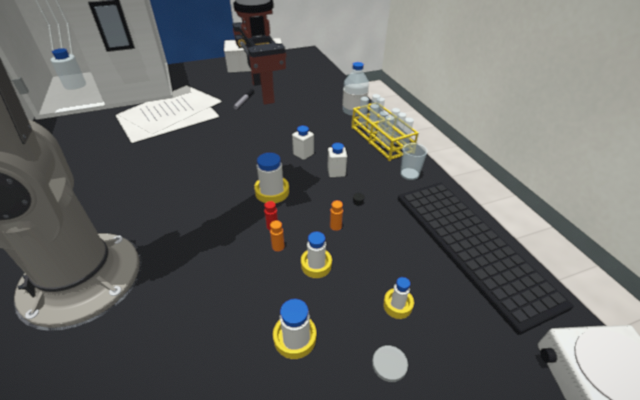

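All four jars stand upright in their holders: giant (268,175), medium (316,250), small (401,295) and large (294,325). The square bottles at (302,143) and (337,160) and the look-alikes have not moved. I'm handing the job in.

```bash
python3 -c "
from bench import ctrl
print(ctrl.job_done())"
```

```text
the job is handed in; nothing more can be done
None
```

I stood all four jars upright in their own holders, smallest to largest, setting each on the holder floor before letting go; the square bottles and look-alikes stayed in place, and I handed the job in at about 32.5 s.

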